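# Feel the end float of the pulley spindle

### The job

Two spindles are bolted to the desk, each with a shaft that slides a little way endwise in its two bearings. Check the end float of the one with the grooved belt pulley: take the pulley and first pull the shaft out, away from the bearings, until it comes up against its stop and keep it there a moment, then push it fully back in until it stops the other way, let go and leave it in. Leave the shaft of the other spindle, the one with the wide thin flange, as it is.

Things in the scene. Friction and masses are not known exactly. Their poses are not given: they have to be found in the camera images.
- pulley (a point): Centre of the grooved aluminium belt pulley: 44 mm diameter, 28 mm thick along the shaft, groove 10 mm wide and 5 mm deep. It sits on the free end of a level 16 mm shaft, axis 50 mm above the desk, and slides with it. y axis: along the shaft, outwards from the bearings (the way to pull); z up. Fully in, it lies 31 mm out from the nearer housing's outer face. 28 mm are free between pulley and desk.
- pulley_shaft (a joint): Slide of the pulley's shaft along its axis, in m: 0 = fully in (towards the bearings), 0.040 = fully out; solid stops at both ends, where a 34 mm collar on the shaft meets one or the other housing. About 3 N of friction, no spring, stays where left. Starts about half-way.
- pulley_unit: The pulley's spindle, bolted down: dark base plate 64 x 124 x 10 mm with two grey bearing housings (46 mm wide, 22 mm thick along the shaft, tops 73 mm above the desk). Origin: centre of the base's underside; y along the shaft towards the pulley, z up. The housings' outer faces lie 49 mm either way along y. It may stand left or right on the desk.
- flange (a point): Centre of a wide, thin, plain aluminium flange (64 mm diameter, 8 mm thick, six small holes) on the shaft of the other spindle, which is built like the first and stands on the desk's other side. y axis: along its shaft, outwards; z up. Not to be moved.

How it is judged:
On the way, in this order (a step that is already met when the one before it is completed fails the run):
1. the pulley shaft is pulled out to its stop (within 6 mm) and kept there 0.2 s (value of joint pulley_shaft above 0.034 m), for 0.2 s.
2. the pulley shaft is pushed back in to its inner stop (within 6 mm) (value of joint pulley_shaft below 0.006 m), for 0.2 s.
At the end, for the whole second after the job is handed in: The pulley shaft rests fully in, within 6 mm of its inner stop, and the flange of the other spindle is within 8 mm of where it started (value of joint pulley_shaft below 0.006 m and distance of flange from where it was at the start of the episode below 0.008 m); the robot touches nothing.
It fails at once if the shaft of the other spindle is shifted by more than 8 mm (distance of flange from where it was at the start of the episode above 0.008 m).
It also fails if it takes over 32 s, if anything falls off the work surface, if the arm or the gripper's body presses on something with over 40 N, if the wrist force passes 120 N, or if a joint passes its speed limit or range.

### The arm

A 6-joint arm with a two-finger parallel gripper is mounted at the origin on a cart in front of the work surface, level with it; the furniture and walls round the work are solid. World frame = base frame: x ahead of the robot, y to its left, z up, the work surface at z = 0. Lengths are in m, angles in rad, forces in N, time in s.
With the tool pointing down it reaches from about 0.35 to 0.975 m from the base axis. Payload 7.1 kg.
Tool frame: the origin (TCP) lies midway between the tips of the shut fingers; the grasp point (between the pads) lies 19 mm behind it; z points along the fingers, x is the direction in which the jaws open and shut, and the axes are right-handed (so a half turn about z gives the same grasp; the last joint's range is limited). The gripper opens to 88 mm and grips with 3 to 60 N. Pads are 20 mm wide; open, the fingers measure 115 mm over their backs; the gripper's body (75 mm by 178 mm) begins 61 mm behind the grasp point.
Start: joints at [-1.304, 0.423, 1.63, -0, 1.089, -0.019], TCP at [0.176, -0.6, 0.223] pointing down, gripper open.
Joint ranges: [-3, 3], [-0.9, 2.11], [0.09, 2.58], [-1.31, 4.45], [0.11, 2.69], [-2.54, 2.54]. Speed limits (rad/s): [2.39, 2.39, 3.01, 3.14, 3.14, 3.14].

### API

Orientations are given as a unit quaternion [w, x, y, z].
In Python, from station import move_pose, movel, movej, command_gripper, wait, inverse_kinematics, read_camera, camera_info, MotionError, job_done, get_time, get_joint_pos, get_qvel, get_effort, get_tcp_pos, get_ee_rot, get_ft_force, get_ft_torque, get_grip_width gives the robot as it stands. Calls block until the motion is done:
- move_pose(position, orientation): joint-space move of the TCP to a pose.
- movel(position, frame=None, v=0.15, until_force=None): straight line of the TCP; frame=None keeps the orientation; v is the mean speed in m/s. With until_force (N) it stops when the force on the tool has changed by that much, and returns True; else False.
- movej(angles): joint-space move.
- command_gripper(opening): opening from 0.0 (shut) to 1.0 (fully open); the grip force is fixed at half the most; returns when the fingers have stopped.
- wait(seconds).
- inverse_kinematics(position, orientation): joint angles nearest the present ones, or None.
- read_camera(name): name is "scene" or "top" or "wrist"; returns the picture (420x560x3 uint8, red, green, blue); there is no depth.
- camera_info(name): a dict with "intrinsics" (3x3 intrinsics, pixels), "T" (4x4, takes a point from camera to world coordinates); the wrist camera has in their place "tool_from_camera" (4x4, takes a point from camera to tool coordinates, whose origin is the TCP and whose axes are the tool frame's). Camera axes: x right, y up, looking along -z (the intrinsics and any distortion apply to the point x, -y, -z); pixel columns grow to the right and rows downward; lengths in m; the calibration is good to about 2 mm. The wrist camera is an equidistant fisheye: a pixel r from the principal point sees the ray r / f radians off the axis. A picture is of the moment at which its call begins: read the wrist's pose just before it. camera_info takes no time and is no camera call.
A pose or a line that the arm cannot do raises MotionError and nothing moves.
- job_done(): hands the job in, once; it reports no verdict.
Readings, each from a call of its own:
- get_time(): time.
- get_joint_pos(): joint angles.
- get_qvel(): joint speeds.
- get_effort(): joint torques, N m.
- get_tcp_pos(): TCP position.
- get_ee_rot(): TCP orientation.
- get_ft_force(): force on the tool from outside, world axes, zero at the start.
- get_ft_torque(): the same for the moment, N m.
- get_grip_width(): opening from 0.0 (shut) to 1.0 (fully open).
Only numpy, scipy, OpenCV 4.12 (cv2) and the standard library are available. Lean on these libraries where they do the work, as an engineer would, in place of code of your own. Each camera call takes 0.05 s, during which the arm holds its last target. There are 200 camera calls.

## Working session

There is one attempt and no reset: what is moved stays moved. The work goes in short steps, each a Python script; the robot and the scene stay as the last script left them, time stands still between calls to the robot, and variables do not carry over. Pictures are saved under pics/ and viewed, about 8 in all and at most 12, crops included, and the job is handed in when it is done.

```bash
mkdir -p pics
python3 - <<'E'
from station import *
import cv2,numpy as np
np.set_printoptions(precision=4,suppress=True)
for n in ("top","scene"):
    cv2.imwrite(f"pics/{n}0.png",cv2.cvtColor(read_camera(n),cv2.COLOR_RGB2BGR)); i=camera_info(n); print(n,i)
print(camera_info("wrist"),get_time(),get_ee_rot())
E
```

```text
top {'intrinsics': array([[460.2492,   0.    , 277.224 ],
       [  0.    , 460.2492, 203.2584],
       [  0.    ,   0.    ,   1.    ]]), 'T': array([[-0.0096,  0.9949, -0.1   ,  0.3387],
       [-0.9999, -0.0105, -0.0085, -0.0237],
       [-0.0095,  0.0999,  0.995 ,  1.1362],
       [ 0.    ,  0.    ,  0.    ,  1.    ]])}
scene {'intrinsics': array([[479.6621,   0.    , 272.2965],
       [  0.    , 479.6621, 210.1241],
       [  0.    ,   0.    ,   1.    ]]), 'T': array([[-0.8687,  0.3569, -0.3435,  0.0978],
       [-0.4951, -0.6445,  0.5827,  0.568 ],
       [-0.0134,  0.6762,  0.7366,  0.7955],
       [ 0.    ,  0.    ,  0.    ,  1.    ]])}
{'intrinsics': array([[325.1923,   0.    , 285.5194],
       [  0.    , 325.1923, 206.2537],
       [  0.    ,   0.    ,   1.    ]]), 'tool_from_camera': array([[ 1.    , -0.0011,  0.0013, -0.    ],
       [-0.0007, -0.9681, -0.2506, -0.0694],
       [ 0.0015,  0.2506, -0.9681, -0.1616],
       [ 0.    ,  0.    ,  0.    ,  1.    ]])} 0.1 [-0.0004  0.8006 -0.5992 -0.0005]
```

View pics/top0.png

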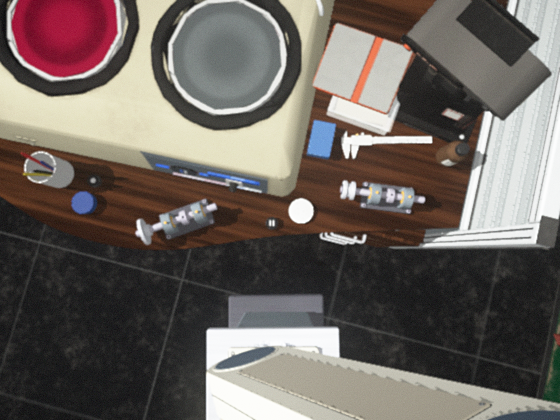

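View pics/scene0.png

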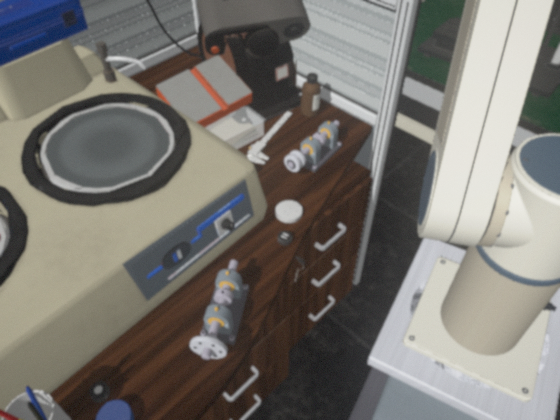

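The pulley unit is on the right, with the pulley at about (348,190) in the top view and pointing left. The flange unit is on the left, with its flange at (143,231). I'll move above the pulley and check it from close up.

```bash
cat > h.py <<'E'
import numpy as np,cv2
from station import *
from scipy.spatial.transform import Rotation as R
np.set_printoptions(precision=4,suppress=True)
def ray_at_z(name,px,z):
    i=camera_info(name);K=i["intrinsics"];T=i["T"]
    d=np.linalg.inv(K)@[*px,1]; d=T[:3,:3]@[d[0],-d[1],-d[2]]
    return T[:3,3]+d*(z-T[2,3])/d[2]
def wrist_at_z(px,z,p,q):
    i=camera_info("wrist");K=i["intrinsics"];C=i["tool_from_camera"]
    u=(np.array(px)-K[:2,2])/K[0,0]; r=np.linalg.norm(u)
    s=np.sin(r)/max(r,1e-9); d=np.array([u[0]*s,-u[1]*s,-np.cos(r)])
    Rt=R.from_quat(np.roll(q,-1)).as_matrix()
    o=np.array(p)+Rt@C[:3,3]; d=Rt@C[:3,:3]@d
    return o+d*(z-o[2])/d[2]
def down(jaw):  # tool z down, jaw x-axis along the given horizontal vector
    x=np.array([*jaw,0.])/np.linalg.norm(jaw); z=np.array([0,0,-1.]); 
    return np.roll(R.from_matrix(np.c_[x,np.cross(z,x),z]).as_quat(),1)
E
python3 - <<'E'
from h import *
im=cv2.imread("pics/top0.png")[165:230,315:440]
cv2.imwrite("pics/topc.png",cv2.resize(im,None,fx=6,fy=6,interpolation=cv2.INTER_CUBIC))
for n,px in (("top",(348,190)),("top",(420,200)),("scene",(293,161)),("scene",(336,127))): print(n,px,ray_at_z(n,px,.05))
E
```

```text
top (348, 190) [ 0.4777 -0.1828  0.05  ]
top (420, 200) [ 0.452  -0.3523  0.05  ]
scene (293, 161) [ 0.4801 -0.1799  0.05  ]
scene (336, 127) [ 0.4458 -0.3442  0.05  ]
```

View pics/topc.png

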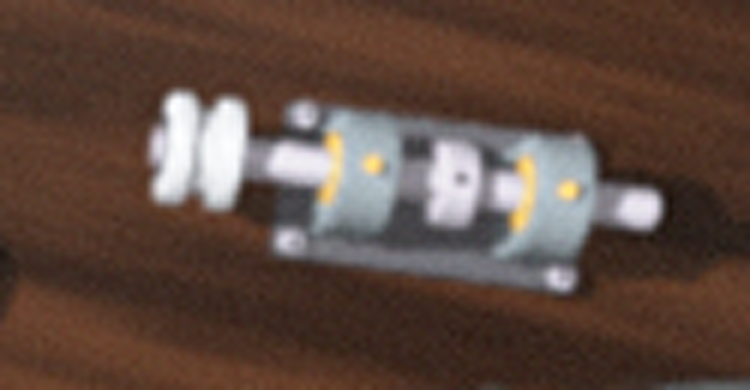

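Run:
```python
from h import *
a=ray_at_z("top",(348.8,190),.05); b=ray_at_z("top",(421.7,199.7),.05)
u=(a-b)[:2]; u/=np.linalg.norm(u); print(a,b,u,np.linalg.norm(a-b))
jaw=np.array([u[1],-u[0]]) # perpendicular
c=get_tcp_pos(); movel([c[0]*.6,c[1]*.6,.25],v=.3)
j=get_joint_pos(); j[0]=np.arctan2(a[1],a[0]); movej(j); print(get_joint_pos(),get_time())
# tool up over the pulley
for s in (1,-1):
    q=inverse_kinematics([a[0],a[1],.20],down(s*jaw)); print(s,q)
qs=[(abs(k[5]),s) for s in (1,-1) if (k:=inverse_kinematics([a[0],a[1],.20],down(s*jaw))) is not None]
s=min(qs)[1]; move_pose([a[0],a[1],.20],down(s*jaw))
p,q=get_tcp_pos(),get_ee_rot(); im=read_camera("wrist")
print(s,p,q,get_time())
np.savez("w.npz",p=p,q=q,s=s,u=u); cv2.imwrite("pics/w1.png",im[:,:,::-1])
```

```text
[ 0.4777 -0.1847  0.05  ] [ 0.4527 -0.3564  0.05  ] [0.1441 0.9896] 0.1735029442981379
[-0.37   -0.0007  2.1111 -0.0003  1.0298 -0.0316] 2.3833
1 [-0.3921  0.2885  1.8959 -0.      0.9572 -0.2475]
-1 None
1 [ 0.4762 -0.1849  0.1995] [-0.0004  0.9973 -0.0735 -0.0012] 3.0667
```

View pics/w1.png

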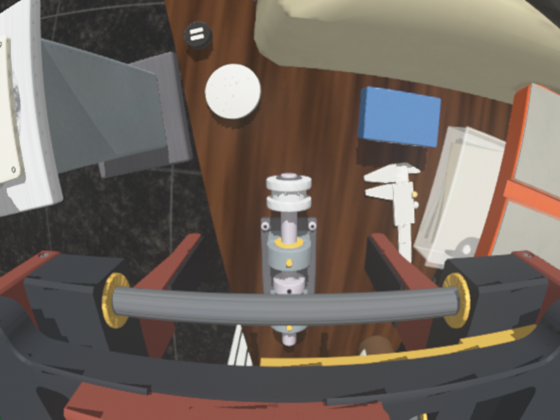

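The wrist view shows the pulley at about (289,193), with rims at rows 183 and 202. The shaft runs straight up the image to its end at (289,338), so the alignment is good.

Run:
```python
from h import *
w=np.load("w.npz")
for px,z in (((289,193),.05),((289,193),.072),((266,202),.05),((312,202),.05),((289,338),.05),((289,253),.073)): print(px,z,wrist_at_z(px,z,w["p"],w["q"]))
for px in ((344.5,190),(352.5,190)): print(ray_at_z("top",px,.05))
im=cv2.imread("pics/w1.png")[160:350,230:350]; cv2.imwrite("pics/w1c.png",cv2.resize(im,None,fx=3,fy=3,interpolation=cv2.INTER_CUBIC))
```

```text
(289, 193) 0.05 [ 0.4804 -0.1834  0.05  ]
(289, 193) 0.072 [ 0.481  -0.1787  0.072 ]
(266, 202) 0.05 [ 0.4567 -0.1891  0.05  ]
(312, 202) 0.05 [ 0.5016 -0.1956  0.05  ]
(289, 338) 0.05 [ 0.4559 -0.3549  0.05  ]
(289, 253) 0.073 [ 0.4726 -0.2365  0.073 ]
[ 0.4778 -0.1745  0.05  ]
[ 0.4776 -0.1934  0.05  ]
```

View pics/w1c.png

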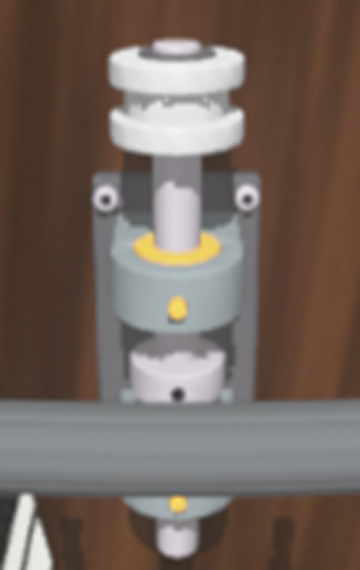

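The wrist and top estimates agree within 3 mm, and the pulley width measures 45 mm. Next I grasp and pull.

Run:
```python
from h import *
u=np.array([*np.load("w.npz")["u"],0]); c=np.array([.479,-.184,.031]); q=get_ee_rot()
movel(c+[0,0,.05],v=.2)
print("down hit",movel(c,v=.12,until_force=8),get_tcp_pos())
command_gripper(0.0); print("grip",get_grip_width()*88,get_ft_force(),get_tcp_pos(),get_time())
p0=np.array(get_tcp_pos())
print("pull",movel(p0+.032*u,v=.04,until_force=12)); wait(.4)
print((np.array(get_tcp_pos())-p0)@u,get_ft_force(),get_grip_width()*88,get_time())
cv2.imwrite("pics/t2.png",cv2.resize(read_camera("top")[150:240,300:440][:,:,::-1],None,fx=5,fy=5))
cv2.imwrite("pics/w2.png",read_camera("wrist")[:,:,::-1])
np.save("p0.npy",p0)
```

```text
down hit False [ 0.4794 -0.1842  0.0315]
grip 43.140442447929324 [-0.4804 -1.3509  2.3255] [ 0.479 -0.184  0.031] 5.1417
pull True
0.018524383559103668 [1.9435 2.7235 4.1684] 42.95902867006547 6.0833
```

View pics/w2.png

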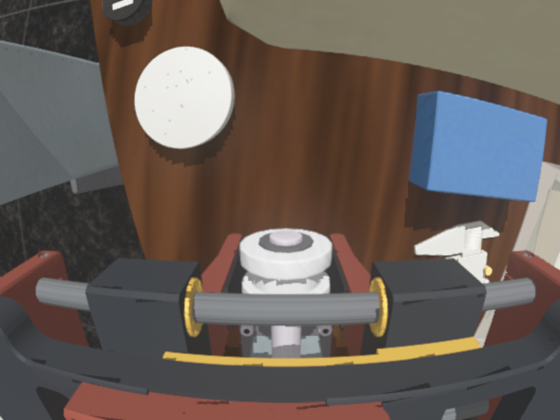

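The pulley is held between the pads. It moved 18.5 mm and the stop force triggered. I'll check the shaft position in the top view.

View pics/t2.png

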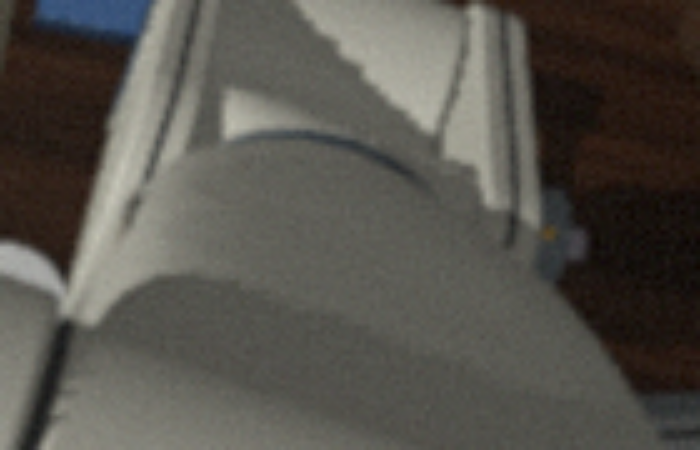

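The arm hides the shaft from the top camera. I'll pull again with a higher threshold to confirm the stop. Then I'll push in; the stroke should be about 40 mm, which checks both ends.

Run:
```python
from h import *
u=np.array([*np.load("w.npz")["u"],0]); p0=np.load("p0.npy")
s=lambda:(np.array(get_tcp_pos())-p0)@u
p=np.array(get_tcp_pos()); print("pull2",movel(p+.012*u,v=.03,until_force=20),s(),get_ft_force()@u); wait(.5)
print(s(),get_ft_force()@u,get_time())
```

```text
pull2 True 0.01958503158638091 -3.1917200340145584
0.01959826249485861 -2.972630791738343 6.925
```

Run:
```python
from h import *
u=np.array([*np.load("w.npz")["u"],0]); p0=np.load("p0.npy")
s=lambda:(np.array(get_tcp_pos())-p0)@u
p=np.array(get_tcp_pos())
print("push",movel(p-.055*u,v=.05,until_force=15),s()); wait(.4)
p=np.array(get_tcp_pos()); print("push2",movel(p-.012*u,v=.03,until_force=20),s(),get_ft_force()@u); wait(.4)
print(s(),get_ft_force(),get_time())
```

```text
push True -0.02152387576776941
push2 True -0.021638457924787382 5.167275136430045
-0.021643972041857917 [1.0832 6.0232 5.0433] 8.775
```

The stroke was 19.6 + 21.6 = 41.2 mm, which matches the 40 mm float. I'll release, lift straight up and look.

Run:
```python
from h import *
command_gripper(1.0); wait(.2)
p=np.array(get_tcp_pos()); movel(p+[0,0,.17],v=.15); print(get_grip_width(),get_ft_force(),get_tcp_pos(),get_time())
p,q=get_tcp_pos(),get_ee_rot(); im=read_camera("wrist"); np.savez("w3.npz",p=p,q=q)
a=im[150:350,200:380][:,:,::-1]; b=read_camera("scene")[90:360,150:380][:,:,::-1]
a=cv2.resize(a,(360,400));b=cv2.resize(b,(341,400)); cv2.imwrite("pics/f.png",np.hstack([a,b]))
```

```text
1.0023563583348902 [ 0.2875 -0.0017  0.5705] [ 0.4753 -0.2059  0.2002] 11.1
```

View pics/f.png

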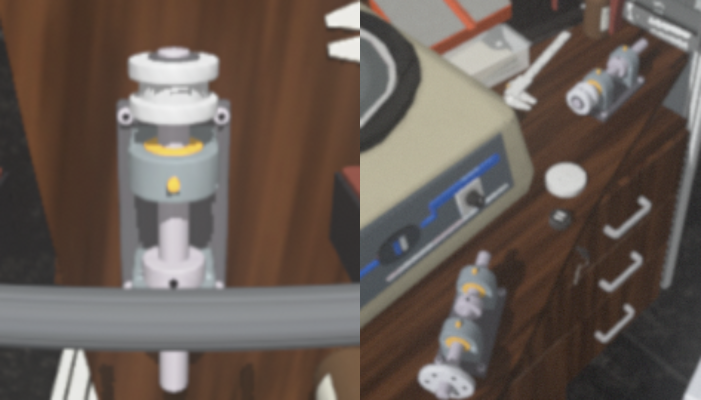

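The pulley is now close to its housing and the collar is against the far housing, so the shaft is fully in. The flange unit looks unchanged and the gripper is clear.

```bash
python3 -c "
from station import *
job_done(); print(get_time())"
```

```text
the job is handed in; nothing more can be done
the job is handed in; nothing more can be done
```

I checked the end float of the pulley spindle (the right-hand one) and handed the job in with its shaft fully in. It took about 11 s of the 32 s allowed.

- **Pull:** I gripped the pulley across its diameter and pulled it out 19.6 mm to a solid stop. A second pull at a 20 N threshold moved it only about 1 mm more, and I held it there for 0.5 s.
- **Push:** I then pushed it back in to a solid stop. The total stroke at the tool was 41.2 mm, against the 40 mm float given.
- **Final state:** I released the pulley and lifted clear. The last picture shows the collar against the far housing, so the shaft is fully in. The other spindle with the flange looks unchanged, though I did not measure it.

**Checks that fell short:** The top camera could not confirm the outer stop because the arm blocked its view, so that rests on force and stroke alone. The stroke came out about 1 mm over the nominal value, which I put down to give in the grip and arm.

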